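Swap the alignment target for the lens barrel in a V-block and hold it down

TASK

Slide the alignment target plate straight up out of its slot in the lens bench, where it stands in the lens's place, and lay it flat in the parts tray. Then take the lens barrel from its cradle, lay it in the V-block without dropping it, centred end to end on both V saddles, and press it down with a steady, gentle push of about 15 N so that it bears on both sloping flanks. Finish while still holding it pressed there, and leave the dropper bottle, lens cap and sensor head where they are.

Things in the scene. Friction and masses are not known exactly. Their poses are not given: they have to be found in the camera images.
- seat (a point): Centre of the seated lens, fixed, 48 mm above the worktop, midway between the two V saddles and above the slot. y runs along the V axis and the bench, x across, z up. Seated, the barrel's centre is here, its axis along y. Dark steel 90 degree V saddles stand at y = -45 to -25 and +25 to +45 mm, 54 mm wide in x, tops 5 mm below this point.
- plate_center (a point): Centre of the alignment target: aluminium plate 60 mm wide (x), 4 mm thick (y), 70 mm tall (z), about 50 g, cross lines on its faces; its top 12 mm are a grip strip 9 mm thick, mid-height 29 mm above this point. At first upright in the slot of the bench, 12 mm deep, thickness along the V axis; slides straight up with little friction. It blocks the V until it is out.
- tray_floor (a point): Centre of the floor of the fixed parts tray: grey, open, with a rubber mat; inside 100 mm (x) by 150 mm (y), walls 13.5 mm above this point. The target plate is to lie flat on the mat, either face up; released upright it can stay standing on its edge.
- barrel_center (a point): Centre of the lens barrel: aluminium cylinder, 32 mm in diameter, 100 mm long, symmetrical, glass in both ends, about 120 g; axis y. At first level in a fixed grey cradle (base 56 x 118 mm, 8 mm thick; 10 mm end ribs 40 to 50 mm either side of the middle, tops 4 mm below the barrel's axis), axis 36 mm above the worktop; between the ribs it is free on both sides.
- lens_barrel: The same lens barrel as a body (origin at its centre, axis y).
- target_plate: The same alignment target as a body (origin at its centre).
- lens_bench: The fixed lens bench: aluminium bar 70 x 240 x 10 mm, y = -65 to +175 mm; origin on the worktop under the seat point, y along the V. At y = 0 a slot 6 mm wide between two dark cheeks (66 mm long in x, 6 mm thick, tops at z = 22 mm) holds the target plate. A small laser stands at y = 95 to 165 mm, top at z = 58 mm, beam along the V axis.
- flank_near: The V-block's flank on the -x side of the lens bench (robot's side): the two sloping faces, one on each saddle, at 45 degrees, rigid. Origin as the lens bench.
- flank_far: The V-block's flank on the +x side of the lens bench: the two sloping faces, one on each saddle, at 45 degrees, rigid. Origin as the lens bench.
- bottle_center (a point): Bystander: centre of a brown dropper bottle, 32 mm across, 70 mm tall. Leave alone.
- cap_center (a point): Bystander: centre of a black lens cap lying flat, 34 mm across, 10 mm high. Leave alone.
- sensor_center (a point): Bystander: centre of a round black sensor head lying flat, 40 mm across, 14 mm high. Leave alone.
Not all that is in view belongs to the job. Of the things that look like the lens_barrel, the larger one is meant.

How it is judged:
On the way:
1. the target plate lies flat in the parts tray, let go and at rest (x of plate_center in the frame of tray_floor between -0.05 and 0.05 m and y of plate_center in the frame of tray_floor between -0.07 and 0.07 m and z of plate_center in the frame of tray_floor between -0.005 and 0.02 m and angle between plate_center's own z axis and vertical between 1.2 and 1.94 rad and contact force between each of the arm, the fingers and target_plate below 0.1 N and linear speed of target_plate below 0.03 m/s), for 0.2 s.
At the end, for the whole second after the job is handed in: Target plate flat in the tray (within 0.37 rad), untouched. Barrel centre within 10 mm of the seat point along the V, 2.5 mm across and upward, 3 mm downward, axis within 0.04 rad of the V axis; still, fingers on it with over 4 N, over 2 N on each flank (x of plate_center in the frame of tray_floor between -0.05 and 0.05 m and y of plate_center in the frame of tray_floor between -0.07 and 0.07 m and z of plate_center in the frame of tray_floor between -0.005 and 0.02 m and angle between plate_center's own z axis and vertical between 1.2 and 1.94 rad and contact force between each of the arm, the fingers and target_plate below 0.1 N and x of barrel_center in the frame of seat between -0.0025 and 0.0025 m and y of barrel_center in the frame of seat between -0.01 and 0.01 m and z of barrel_center in the frame of seat between -0.003 and 0.0025 m and angle between the y axis of lens_barrel and the y axis of lens_bench, either way round below 0.04 rad and contact force between each of flank_near, flank_far and lens_barrel above 2 N and contact force between the fingers and lens_barrel above 4 N and linear speed of lens_barrel below 0.02 m/s); the arm keeps its last pose, push and grip.
It fails at once if the lens barrel is dropped (falls free by more than about 12 mm) (contact force between lens_barrel and anything else below 0.01 N and linear speed of lens_barrel above 0.5 m/s).
It fails at once if the lens barrel is pressed with more than 45 N on a flank (contact force between any of flank_near, flank_far and lens_barrel above 45 N).
It fails at once if the bottle, lens cap or sensor head is moved by more than 25 mm (distance of any of bottle_center, cap_center, sensor_center from where it was at the start of the episode above 0.025 m).
It also fails if it takes over 54 s, if anything falls off the work surface, if the arm or the gripper's body presses on something with over 40 N, if the wrist force passes 120 N, or if a joint passes its speed limit or range.

ROBOT

A 6-joint arm with a two-finger parallel gripper is mounted at the origin on a cart in front of the work surface, level with it; the furniture and walls round the work are solid. World frame = base frame: x ahead of the robot, y to its left, z up, the work surface at z = 0. Lengths are in m, angles in rad, forces in N, time in s.
With the tool pointing down it reaches from about 0.35 to 0.975 m from the base axis. Payload 17.4 kg.
Tool frame: the origin (TCP) lies midway between the tips of the shut fingers; the grasp point (between the pads) lies 19 mm behind it; z points along the fingers, y is the line along which they close (so a half turn about z gives the same grasp; the last joint's range is limited). The gripper opens to 85 mm and grips with 20 to 120 N. Pads are 22 mm wide; open, the fingers measure 114 mm over their backs; the gripper's body (76 mm by 85 mm) begins 54 mm behind the grasp point. The pads swing forward as they close: fully open they stand 13 mm farther back than shut.
Start: joints at [1.135, 0.116, 1.442, -0, 1.584, -0.038], TCP at [0.261, 0.622, 0.231] pointing down, gripper open.
Joint ranges: [-2.83, 2.83], [-0.83, 2.19], [0.07, 2.5], [-1.14, 4.28], [0.01, 3], [-2.97, 2.97]. Speed limits (rad/s): [1.89, 1.89, 2.22, 3.14, 3.14, 3.14].

INTERFACE

Orientations are given as a unit quaternion [w, x, y, z].
In Python, from station import * gives the robot as it stands. Calls block until the motion is done:
- move_pose(position, orientation): joint-space move of the TCP to a pose.
- move_straight(position, attitude=None, velocity=0.15): straight line of the TCP; attitude=None keeps the orientation; velocity is the mean speed in m/s.
- set_joints(angles): joint-space move.
- set_gripper(opening, f_grip=None): finger opening in m; f_grip is the grip in N (None keeps the last); returns when the fingers have stopped.
- hold(seconds).
- solve_ik(position, orientation): joint angles nearest the present ones, or None.
- camera(name): name is "scene" or "side" or "wrist"; returns a dict with "img" (400x640x3 uint8, red, green, blue), "z_map" (400x640 float32, m along the optical axis (not along the pixel's ray), 0 where there is no reading), "vfov" (degrees; the focal length in pixels is half the picture's height over the tangent of half this angle, whatever the lens; pixels are square), "cx", "cy" (the principal point, pixels), "extrinsics" (4x4, takes a point from camera to world coordinates). Camera axes: x right, y up, looking along -z (the intrinsics and any distortion apply to the point x, -y, -z); pixel columns grow to the right and rows downward; lengths in m; the calibration is good to about 2 mm. The wrist camera is an equidistant fisheye: a pixel r from the principal point sees the ray r / f radians off the axis. A picture is of the moment at which its call begins.
A pose or a line that the arm cannot do raises IKError and nothing moves.
- sign_off(): hands the job in; it is judged then, once.
Trained networks look in a picture, given as the dict that the camera call returned (one of the last four; its "shot" number tells which), for a name from the list of things; names that differ only in an ending like _2 or _b are one class to them, and where a whole thing is asked for, a point or a joint stands for the part that bears it (a point fixed in the world has none). Each returns a list of dicts, best first, with "confidence" (0 to 1); they miss things now and then, are a little off and sometimes report something else, mostly with a low value. They report only what shows in the picture. A call takes as long as a camera call. They do not tell look-alikes from the thing itself.
- boxes_of(picture, label): "box" ([left, top, width, height] in pixels, round what is visible of it).
- spot_point(picture, label): "pixel" ([column, row] in pixels: a listed point, or the origin of a listed thing).
Readings, each from a call of its own:
- get_time_s(): time.
- get_qpos(): joint angles.
- get_joint_velocities(): joint speeds.
- get_joint_torque(): joint torques, N m.
- get_tool_pos(): TCP position.
- get_tcp_rot(): TCP orientation.
- get_contact_force(): force on the tool from outside, world axes, zero at the start.
- get_ft_torque(): the same for the moment, N m.
- get_grip_width(): finger opening in m.
- get_gripper_force(): force on a finger pad.
Only numpy, scipy, OpenCV 4.12 (cv2) and the standard library are available. Lean on these libraries where they do the work, as an engineer would, in place of code of your own. Each camera call takes 0.05 s, during which the arm holds its last target. There are 200 camera calls.

## Working session

There is one attempt and no reset: what is moved stays moved. The work goes in short steps, each a Python script; the robot and the scene stay as the last script left them, time stands still between calls to the robot, and variables do not carry over. Pictures are saved under pics/ and viewed, at most 10 in all, crops included, and the job is handed in when it is done.

```bash
ls; mkdir -p pics; cat > h.py <<'E'
from station import *
import numpy as np, cv2
def world(p,u,v,z=None):
    H=p["img"].shape[0]; f=H/2/np.tan(np.radians(p["vfov"])/2)
    if z is None:
        w=p["z_map"][max(0,int(v)-1):int(v)+2,max(0,int(u)-1):int(u)+2]; w=w[w>0]; z=np.median(w) if w.size else 0
    T=np.array(p["extrinsics"])
    return (T@[(u-p["cx"])/f*z,-(v-p["cy"])/f*z,-z,1])[:3]
def cloud(p):
    H,W=p["z_map"].shape; f=H/2/np.tan(np.radians(p["vfov"])/2); z=p["z_map"]
    v,u=np.mgrid[:H,:W]
    c=np.stack([(u-p["cx"])/f*z,-(v-p["cy"])/f*z,-z,np.ones_like(z)],-1)
    return (c@np.array(p["extrinsics"]).T)[...,:3]
E
python3 - <<'E'
from h import *
np.set_printoptions(precision=4,suppress=True)
for n in("scene","side"):
    p=camera(n); cv2.imwrite(f"pics/{n}.png",p["img"][...,::-1]); np.savez(f"{n}.npz",**{k:v for k,v in p.items()})
    print(n,[k for k in p],p["vfov"],p["cx"],p["cy"])
    for l in "seat plate_center tray_floor barrel_center lens_bench bottle_center cap_center sensor_center".split():
        for d in spot_point(p,l)[:3]:
            u,v=d["pixel"]; print(l,np.round([u,v]),round(d["confidence"],2),world(p,u,v))
print(get_time_s(),get_tcp_rot(),get_contact_force())
E
```

```text
pics
scene ['img', 'z_map', 'vfov', 'cx', 'cy', 'extrinsics', 'shot'] 51.2107386482903 321.0498391657489 195.70923263229395
seat [267. 192.] 0.73 [0.5672 0.1222 0.044 ]
plate_center [266. 191.] 0.69 [0.5599 0.1212 0.0522]
plate_center [200. 218.] 0.47 [0.4014 0.1979 0.046 ]
tray_floor [305. 251.] 0.83 [ 0.4423 -0.0488  0.0033]
barrel_center [202. 217.] 0.57 [0.4026 0.193  0.0493]
barrel_center [316. 211.] 0.53 [ 0.5857 -0.0036  0.0101]
barrel_center [387. 270.] 0.2 [ 0.4466 -0.2334  0.0095]
lens_bench [319. 183.] 0.72 [0.7193 0.0519 0.0099]
lens_bench [268. 191.] 0.51 [0.5715 0.1215 0.0462]
lens_bench [268. 207.] 0.28 [0.5501 0.112  0.0137]
cap_center [390. 269.] 0.76 [ 0.4536 -0.2378  0.0097]
sensor_center [320. 182.] 0.67 [0.7221 0.0511 0.0128]
side ['img', 'z_map', 'vfov', 'cx', 'cy', 'extrinsics', 'shot'] 53.08270574921801 319.68103805445077 196.22051663293192
seat [331. 241.] 0.84 [0.5785 0.1279 0.0519]
plate_center [330. 243.] 0.88 [0.5804 0.1281 0.0479]
tray_floor [379. 215.] 0.77 [ 0.4365 -0.045   0.0039]
barrel_center [429. 260.] 0.94 [0.4218 0.2081 0.0483]
barrel_center [313. 227.] 0.78 [0.5972 0.0066 0.0153]
barrel_center [332. 241.] 0.6 [0.5764 0.1276 0.0513]
lens_bench [330. 264.] 0.65 [0.5883 0.1715 0.033 ]
bottle_center [308. 192.] 0.65 [ 0.5932 -0.1131  0.0439]
cap_center [351. 182.] 0.42 [ 0.4612 -0.2364  0.0092]
sensor_center [242. 252.] 0.83 [0.7445 0.0769 0.0124]
0.9 [0.     0.1976 0.9803 0.    ] [-0.4852  0.6395 -0.7763]
```

```bash
python3 - <<'E'
import cv2,numpy as np
a=cv2.imread("pics/scene.png")[130:310,130:430];b=cv2.imread("pics/side.png")[150:310,200:480]
b=cv2.resize(b,(300,171))
cv2.imwrite("pics/both.png",cv2.resize(np.vstack([a[:150],b[:150]]),None,fx=2,fy=2,interpolation=cv2.INTER_CUBIC))
E
```

```text
(no output)
```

View pics/scene.png

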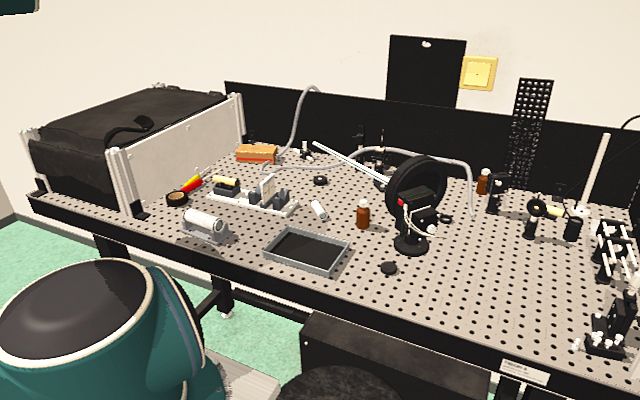

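View pics/both.png

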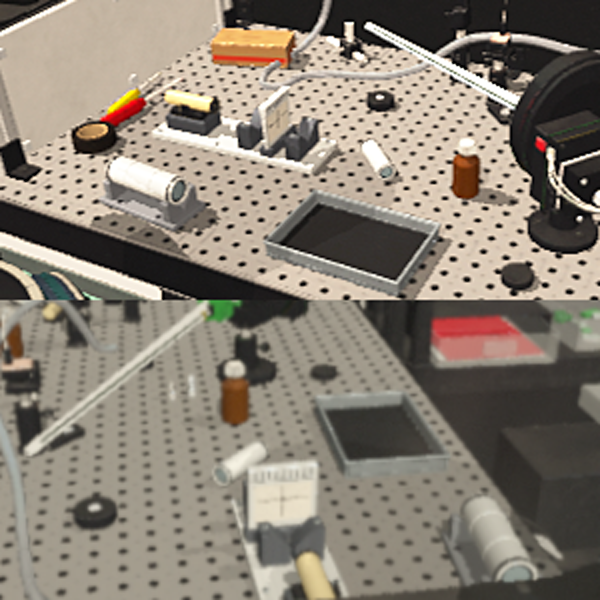

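The scene shows two lens-barrel look-alikes. The large white one in the grey cradle is at scene (203,222). A small white one lies loose at scene (318,210). The cradled, larger one fits the description, and the enlarged crop confirms it. The plate stands in the bench at (267,190) and the tray is at (307,250). Next I measure the geometry from the depth maps.

```bash
python3 - <<'E'
from h import *
np.set_printoptions(precision=4,suppress=True)
cl=[]
for n in("scene","side"):
    p=dict(np.load(f"{n}.npz",allow_pickle=True)); p["img"]=np.array(p["img"])
    c=cloud(p).reshape(-1,3); cl.append(c)
    t=c[(abs(c[:,0]-.55)<.3)&(abs(c[:,1])<.35)&(abs(c[:,2])<.006)]
    print(n,"table z",np.median(t[:,2]))
def rect(m,name):
    r=cv2.minAreaRect(m[:,:2].astype(np.float32)); print(name,len(m),r[0],r[1],r[2], "mean",m.mean(0))
for i,c in enumerate(cl):
    B=lambda x0,x1,y0,y1,z0,z1:c[(c[:,0]>x0)&(c[:,0]<x1)&(c[:,1]>y0)&(c[:,1]<y1)&(c[:,2]>z0)&(c[:,2]<z1)]
    rect(B(.3,.5,.11,.30,.035,.06),"barrel top")
    rect(B(.3,.5,.11,.30,.006,.06),"cradle")
    rect(B(.49,.66,.0,.35,.058,.1),"plate")
    rect(B(.49,.66,.03,.35,.006,.1),"bench")
    rect(B(.33,.53,-.15,.06,.006,.02),"tray")
# top-down map
c=np.vstack(cl); s=1500
m=np.zeros((700,675),np.float32)
k=(c[:,0]>.3)&(c[:,0]<.75)&(c[:,1]>-.15)&(c[:,1]<.31)&(c[:,2]>-.01)&(c[:,2]<.15)
q=c[k]; q=q[np.argsort(q[:,2])]
r=((.75-q[:,0])*s).astype(int); u=((.31-q[:,1])*s).astype(int)
im=np.zeros((680,700),np.uint8)
for d in(0,1):
  for e in(0,1): im[np.clip(r+d,0,679),np.clip(u+e,0,699)]=np.clip(30+q[:,2]*2500,0,255)
cv2.imwrite("pics/top.png",cv2.applyColorMap(im,cv2.COLORMAP_JET)[:600])
E
```

```text
scene table z 0.0006260278514051976
side table z -0.00036833079003634195
barrel top 475 (0.4081290066242218, 0.1976727694272995) (0.10296366363763809, 0.03100915625691414) 88.77357482910156 mean [0.4048 0.1922 0.0467]
cradle 1153 (0.40971261262893677, 0.1955542266368866) (0.12027325481176376, 0.05512211099267006) 86.59583282470703 mean [0.4026 0.1881 0.0283]
plate 169 (0.5592109560966492, 0.19664233922958374) (0.06151041015982628, 0.1685929298400879) 12.619363784790039 mean [0.572  0.1376 0.071 ]
bench 2050 (0.5639618039131165, 0.20455968379974365) (0.0966092050075531, 0.30148258805274963) 10.518821716308594 mean [0.5632 0.1686 0.0287]
tray 1132 (0.4400191307067871, -0.054910413920879364) (0.15921907126903534, 0.11240586638450623) 89.25138854980469 mean [ 0.4407 -0.052   0.0122]
barrel top 753 (0.4146174192428589, 0.19985359907150269) (0.10142634809017181, 0.032080475240945816) 86.02018737792969 mean [0.4191 0.2087 0.0464]
cradle 1195 (0.41569241881370544, 0.19474279880523682) (0.11126268655061722, 0.05198082700371742) 85.18588256835938 mean [0.4224 0.1987 0.0346]
plate 388 (0.5656973719596863, 0.16317181289196014) (0.05817436799407005, 0.09935300797224045) 18.401777267456055 mean [0.5786 0.1284 0.0708]
bench 2472 (0.5762546062469482, 0.16924434900283813) (0.07026401907205582, 0.21405498683452606) 2.1328659057617188 mean [0.5815 0.1634 0.0367]
tray 722 (0.4426163136959076, -0.053112395107746124) (0.16319365799427032, 0.11023157835006714) 88.963134765625 mean [ 0.4389 -0.0458  0.0137]
```

View pics/top.png

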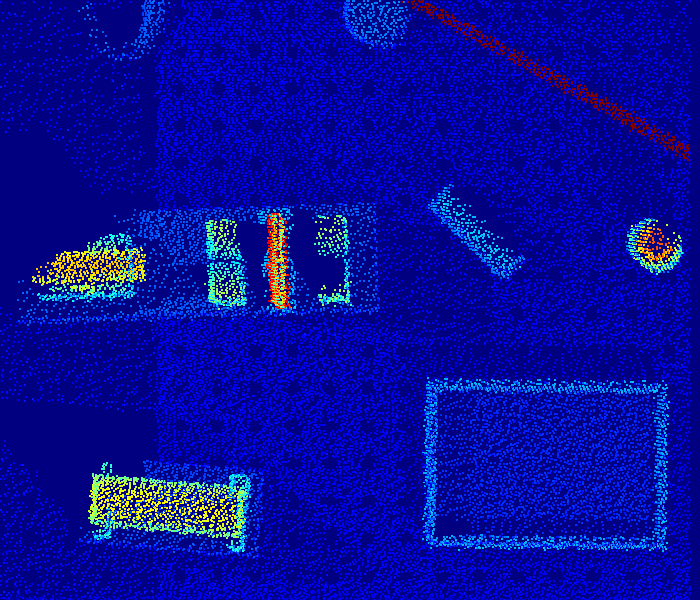

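The height map matches the pictures. The bench is yawed about 2°, the barrel about -5°, and the tray about 1°. Now I move over the plate and refine with the wrist camera.

```bash
cat >> h.py <<'E'
from scipy.spatial.transform import Rotation as R
def quat(yaw,tilt=0):
    """tool y at world angle yaw; tool down, tilted about tool y-normal (tool x) by tilt"""
    y=np.array([np.cos(yaw),np.sin(yaw),0]); z=np.array([0,0,-1.]); x=np.cross(y,z)
    q=(R.from_matrix(np.c_[x,y,z])*R.from_euler('x',tilt)).as_quat()
    return np.r_[q[3],q[:3]]
def fish(p):
    H,W=p["z_map"].shape; f=H/2/np.tan(np.radians(p["vfov"])/2); z=p["z_map"]
    v,u=np.mgrid[:H,:W]; du=u-p["cx"]; dv=v-p["cy"]; r=np.hypot(du,dv)+1e-9; t=np.tan(np.minimum(r/f,1.5))*z/r
    c=np.stack([du*t,-dv*t,-z,np.ones_like(z)],-1); c=(c@np.array(p["extrinsics"]).T)[...,:3]
    c[(z<=0)|(r/f>1.2)]=np.nan; return c
E
python3 - <<'E'
from h import *
np.set_printoptions(precision=4,suppress=True)
r=np.radians
move_pose([.41,.20,.22],quat(r(-4))); 
p=camera("wrist"); cv2.imwrite("pics/wb.png",p["img"][...,::-1]); np.savez("wb.npz",**p)
move_pose([.578,.127,.22],quat(r(92)))
p=camera("wrist"); cv2.imwrite("pics/wp.png",p["img"][...,::-1]); np.savez("wp.npz",**p)
print(get_time_s(),get_qpos(),p["extrinsics"],p["vfov"])
a,b=(cv2.imread(f"pics/w{k}.png") for k in"bp")
cv2.imwrite("pics/w2.png",cv2.resize(np.vstack([a,b]),None,fx=.75,fy=.75))
for n in"bp":
    p=dict(np.load(f"w{n}.npz")); c=fish(p).reshape(-1,3); c=c[~np.isnan(c[:,0])]
    B=lambda x0,x1,y0,y1,z0,z1:c[(c[:,0]>x0)&(c[:,0]<x1)&(c[:,1]>y0)&(c[:,1]<y1)&(c[:,2]>z0)&(c[:,2]<z1)]
    def rect(m,name):
        if len(m)<5: return print(name,len(m))
        q=cv2.minAreaRect(m[:,:2].astype(np.float32)); print(name,len(m),np.round(q[0],4),np.round(q[1],4),round(q[2],2),"med",np.median(m,0),"z99",np.percentile(m[:,2],98))
    print(n,"table",np.median(B(.3,.8,-.2,.3,-.01,.006)[:,2]))
    rect(B(.3,.5,.11,.30,.038,.06),"barrel")
    rect(B(.3,.5,.11,.30,.004,.06),"cradle")
    rect(B(.49,.66,.10,.16,.068,.1),"plate top")
    rect(B(.49,.66,.07,.18,.035,.05),"saddles")
    rect(B(.49,.66,.03,.35,.007,.1),"bench")
    rect(B(.33,.53,-.16,.06,.007,.02),"tray")
E
```

```text
4.3 [ 0.1737 -0.062   1.6412  0.      1.5623 -1.4317] [[-0.0331 -0.9545 -0.2963  0.5018]
 [ 0.9995 -0.0318 -0.0091  0.1247]
 [-0.0007 -0.2964  0.9551  0.3638]
 [ 0.      0.      0.      1.    ]] 65.70646984690485
b table 0.0013431961301860196
barrel 2672 [0.4114 0.1985] [0.1009 0.0315] 85.2 med [0.4115 0.2008 0.0513] z99 0.054144127450481
cradle 4756 [0.4156 0.1965] [0.1196 0.0675] 86.46 med [0.4117 0.2039 0.0456] z99 0.05395149955353662
plate top 535 [0.5749 0.1249] [0.0612 0.0103] 1.96 med [0.5721 0.127  0.0805] z99 0.08241785584468829
saddles 1159 [0.5749 0.1252] [0.0613 0.0906] 0.53 med [0.5738 0.127  0.0427] z99 0.048552750634129276
bench 9816 [0.5692 0.2073] [0.104 0.303] 11.61 med [0.5623 0.1889 0.0227] z99 0.08088066015965541
tray 708 [ 0.4395 -0.0285] [0.1097 0.1108] 88.81 med [0.4472 0.0102 0.0115] z99 0.019890078489990734
p table 0.0013679033641161298
barrel 2664 [0.4123 0.1984] [0.1011 0.0321] 85.19 med [0.4156 0.1963 0.0509] z99 0.054353303654558385
cradle 4766 [0.434 0.205] [0.1749 0.1285] 89.86 med [0.4209 0.1914 0.0443] z99 0.054039203970859775
plate top 630 [0.5755 0.1247] [0.061  0.0088] 1.98 med [0.5744 0.1247 0.081 ] z99 0.08238484255945683
saddles 1352 [0.574  0.1239] [0.0565 0.0902] 1.71 med [0.5834 0.1004 0.043 ] z99 0.04604973564745159
bench 11823 [0.5681 0.2075] [0.105  0.3018] 10.93 med [0.5681 0.1748 0.0123] z99 0.08117910613609937
tray 1956 [ 0.4396 -0.0541] [0.1604 0.1107] 89.26 med [ 0.4271 -0.0631  0.0103] z99 0.019885140467189477
```

View pics/w2.png

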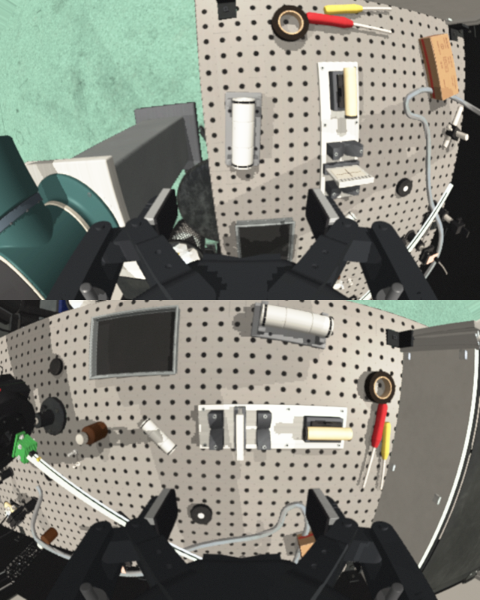

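The wrist views agree with each other: plate and seat at (0.575, 0.125), yaw 2°; barrel at (0.412, 0.1985), axis yaw -4.8°; tray at (0.440, -0.054). Now I pull the plate.

```bash
python3 - <<'E'
from h import *
np.set_printoptions(precision=4,suppress=True)
q=quat(np.radians(92))
print(get_contact_force())
set_gripper(.05)
move_straight([.5753,.1248,.10],q,.2)
move_straight([.5753,.1248,.056],q,.12)
set_gripper(0,40); print("w",get_grip_width(),get_gripper_force(),get_contact_force())
move_straight([.5753,.1248,.082],None,.05)
move_straight([.5753,.1248,.20],None,.15)
print("w",get_grip_width(),get_gripper_force(),get_contact_force(),get_time_s())
for t in(50,-50):
  for yaw in (89.3,-90.7):
    qq=quat(np.radians(yaw),np.radians(t)); print(t,yaw,R.from_quat(np.r_[qq[1:],qq[0]]).as_matrix()[:,2],solve_ik([.44,-.06,.12],qq),solve_ik([.44,-.06,.035],qq))
p=camera("side"); c=p["img"][170:290,260:420]; cv2.imwrite("pics/lift.png",cv2.resize(c,None,fx=3,fy=3)[...,::-1])
E
```

```text
[-0.7706 -0.2283  0.0276]
w 0.008505038087701535 39.63427484035492 [-1.233   0.3039  5.1886]
w 0.007855923810401512 38.92427980899811 [-0.1675 -0.238  -1.0956] 8.05
50 89.3 [-0.0094 -0.766  -0.6428] [ 0.2965 -0.1913  2.1005 -0.8181  1.577  -1.1168] [ 0.2965 -0.0653  2.1486 -0.8249  1.4582 -0.9893]
50 -90.7 [ 0.0094  0.766  -0.6428] [-0.6217 -0.0758  1.9977  0.6943  1.7626  0.9016] [-0.6217  0.0422  2.0422  0.6809  1.6369  0.7977]
-50 89.3 [ 0.0094  0.766  -0.6428] [-0.6217 -0.0758  1.9977  0.6943  1.7626 -2.24  ] [-0.6217  0.0422  2.0422  0.6809  1.6369 -2.3439]
-50 -90.7 [-0.0094 -0.766  -0.6428] [ 0.2965 -0.1913  2.1005 -0.8181  1.577   2.0248] [ 0.2965 -0.0653  2.1486 -0.8249  1.4582  2.1523]
```

View pics/lift.png

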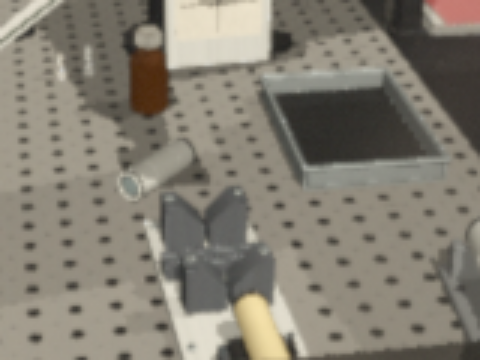

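The plate is out and clear; the V at (210,230) is empty. Next I tilt it 50° and lay it in the tray.

```bash
python3 - <<'E'
from h import *
np.set_printoptions(precision=4,suppress=True)
q=quat(np.radians(89.3),np.radians(50)); d=R.from_quat(np.r_[q[1:],q[0]]).as_matrix()[:,2]
P=np.array([.44,-.064,.036])
move_pose(P+[0,0,.10],q); f0=get_contact_force()
move_straight(P+[0,0,.01],None,.12)
for z in np.arange(.008,-.005,-.002):
    move_straight(P+[0,0,z],None,.05); f=get_contact_force()-f0
    print(round(z,3),f)
    if f[2]>1.5: break
P=np.array(get_tool_pos())
set_gripper(.022); print(get_grip_width())
move_straight(P-d*.03,None,.08); move_straight(P-d*.08,None,.15)
hold(.3); print(get_time_s())
p=camera("side"); c=p["img"][150:270,320:480]; cv2.imwrite("pics/lay.png",cv2.resize(c,None,fx=3,fy=3)[...,::-1])
E
```

```text
0.008 [-0.8626 -0.1441  0.6967]
0.006 [-0.1314 -0.2627 -0.5563]
0.004 [-1.475   0.828  -1.2614]
0.002 [-0.1172 -0.2759 -0.1924]
0.0 [-1.6613  0.0491  0.0464]
-0.002 [-2.1917  2.4163  7.0793]
0.022013951848061916
13.0333
```

View pics/lay.png

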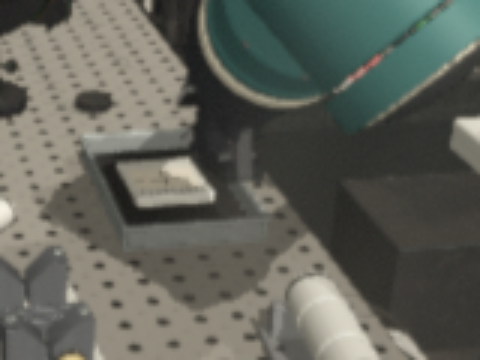

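The plate lies flat on the mat at (165,180). I fetch the barrel, and take a wrist cloud on the way to confirm the plate.

```bash
python3 - <<'E'
from h import *
np.set_printoptions(precision=4,suppress=True)
q=quat(np.radians(-4.8)); X,Y=.412,.1985
set_gripper(.07)
move_pose([X,Y,.13],q)
c=fish(camera("wrist")).reshape(-1,3); c=c[~np.isnan(c[:,0])]
m=c[(abs(c[:,0]-.44)<.048)&(abs(c[:,1]+.054)<.07)&(c[:,2]>.0)&(c[:,2]<.1)]
print("tray pts",len(m),np.percentile(m[:,2],[2,50,98]) if len(m) else 0)
b=c[(abs(c[:,0]-X)<.06)&(abs(c[:,1]-Y)<.07)&(c[:,2]>.038)&(c[:,2]<.06)]
print(cv2.minAreaRect(b[:,:2].astype(np.float32)))
f0=get_contact_force()
move_straight([X,Y,.05],None,.15); move_straight([X,Y,.018],None,.08)
print(get_contact_force()-f0)
set_gripper(0,50); print(get_grip_width(),get_gripper_force(),get_contact_force()-f0)
move_straight([X,Y,.035],None,.05); print(get_contact_force()-f0)
move_straight([X,Y,.13],None,.15); print(get_contact_force()-f0,get_grip_width())
q2=quat(np.radians(1.98)); move_pose([.5752,.1248,.12],q2)
print(get_time_s(),get_contact_force()-f0,get_tool_pos())
p=camera("side"); k=p["img"][150:290,280:480]; cv2.imwrite("pics/car.png",cv2.resize(k,None,fx=3,fy=3)[...,::-1])
E
```

```text
tray pts 45 [0.0048 0.006  0.0071]
((0.4115269184112549, 0.1986331045627594), (0.10066644102334976, 0.03226771205663681), 85.38175964355469)
[-0.4894  0.2212 -0.0765]
0.03039076493127559 49.016278982162476 [-3.1156 -0.6267  5.7886]
[-0.4676  0.2441 -0.4558]
[-0.8487 -0.7854 -0.8645] 0.031037278443256332
18.6583 [-0.1445 -0.4114 -1.122 ] [0.5748 0.1246 0.1188]
```

View pics/car.png

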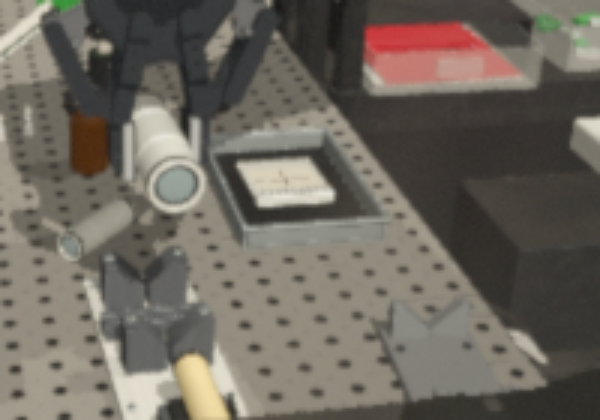

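The barrel is held level between the fingers at (165,165), the plate is flat in the tray at (285,180), and the V at (150,300) is empty. Now I lower it under force guard.

```bash
python3 - <<'E'
from h import *
np.set_printoptions(precision=3,suppress=True)
def F(n=6): 
    a=[]
    for _ in range(n): a.append(get_contact_force()); hold(.03)
    return np.mean(a,0)
f0=F(); x,y=.5752,.1248
move_straight([x,y,.042],None,.12)
z=.038
while z>.020:
    move_straight([x,y,z],None,.04); f=F()-f0
    print(round(z,4),f,np.array(get_tool_pos()),get_ft_torque())
    if f[2]>8: break
    z-=.001 if f[2]>1.5 or z<.033 else .002
print(get_time_s(),get_grip_width())
E
```

```text
0.038 [ 0.44 -0.08  0.01] [0.575 0.125 0.038] [-0.039  0.008  0.015]
0.036 [ 0.188 -0.166 -0.567] [0.575 0.125 0.036] [ 0.003 -0.048 -0.076]
0.034 [ 0.28  -0.066 -0.167] [0.575 0.125 0.034] [0.022 0.012 0.061]
0.032 [ 0.502 -0.257 -0.06 ] [0.575 0.125 0.032] [-0.032  0.033 -0.019]
0.031 [2.282 0.218 2.331] [0.575 0.125 0.031] [ 0.028 -0.414  0.02 ]
0.03 [ 3.837 -0.281  7.003] [0.576 0.125 0.031] [-0.018 -0.412  0.035]
0.029 [ 0.466 -0.863 14.014] [0.576 0.125 0.031] [-0.122  0.074  0.079]
22.8583 0.030315845285481823
```

```bash
python3 - <<'E'
from h import *
np.set_printoptions(precision=3,suppress=True)
hold(.5)
a=[]
for _ in range(10): a.append(get_contact_force()); hold(.05)
print(np.mean(a,0),get_ft_torque(),get_tool_pos(),get_gripper_force(),get_time_s())
p=camera("side"); k=p["img"][170:310,260:460]; cv2.imwrite("pics/fin.png",cv2.resize(k,None,fx=4,fy=4)[...,::-1])
for n in("wrist","side","scene"):
    p=camera(n); c=(fish if n=="wrist" else cloud)(p).reshape(-1,3); c=c[~np.isnan(c[:,0])]
    b=c[(abs(c[:,0]-.575)<.02)&(abs(c[:,1]-.125)<.065)&(c[:,2]>.052)&(c[:,2]<.068)]
    if len(b)>10: print(n,len(b),cv2.minAreaRect(b[:,:2].astype(np.float32)),np.percentile(b[:,2],98))
E
```

```text
[ 0.213 -0.812 13.302] [-0.115 -0.017  0.03 ] [0.576 0.125 0.03 ] 50.97818613052368 23.8583
wrist 12440 ((0.5751268267631531, 0.13192987442016602), (0.03998934477567673, 0.08665905147790909), 1.7178657054901123) 0.06597157648366955
side 519 ((0.5736249089241028, 0.1267780065536499), (0.10470616072416306, 0.03818001598119736), 81.10552215576172) 0.06653486068706466
scene 237 ((0.5756288170814514, 0.12263569235801697), (0.1007261648774147, 0.03957408666610718), 85.91998291015625) 0.06712449152402007
```

View pics/fin.png

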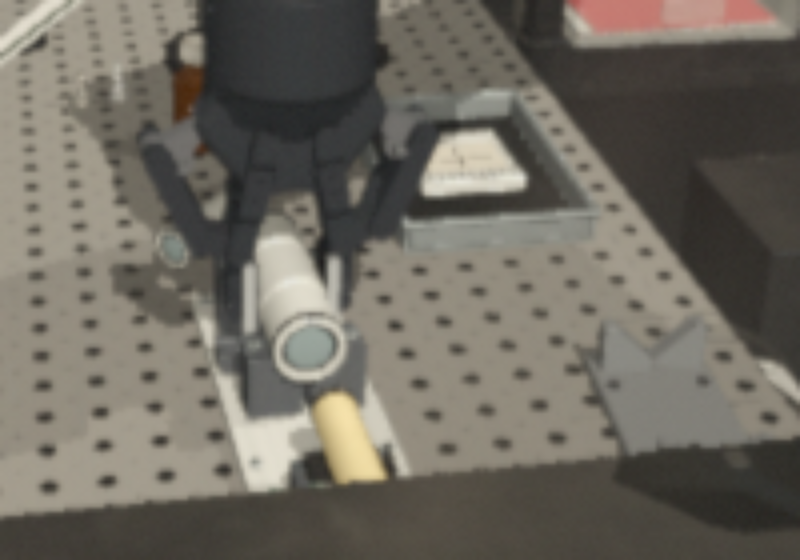

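The barrel sits in the V, with its near end at (310,345). It is level, centred along the V, and pressed with a steady 13–14 N and almost no sideways force.

```bash
python3 -c "
from station import *
print(get_contact_force()); print(sign_off())"
```

```text
[ 0.05959231 -1.6955158  13.14492927]
the job is handed in; nothing more can be done
None
```

The job is handed in, though no verdict came back: the target plate lies flat in the tray, and the lens barrel is centred in the V-block, still gripped and pressed down with about 13 N (asked: about 15 N).

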